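# Press the peg mallet home in the game organiser's foam

## Task

Put the wooden peg mallet away: pick it up off the table and press it gently down into the mallet-shaped pocket in the organiser's foam, until head and handle are both fully home on the pocket's floor. Leave the dice, the glass cup, the tea strainer and the peg board where they are.

Things in the scene. Friction and masses are not known exactly. Their poses are not given: they have to be found in the camera images.
- mallet: Loose beech peg mallet lying flat, 158 mm long, 30 mm thick, 0.1 to 0.17 kg, edges chamfered 1.5 mm. Origin: underside, mid-width of the handle, near the balance point; z up, +y along the handle to the head. Handle flat-sided, 20 mm wide (x -10 to 10), y -60 to 32, z 2 to 28 mm. It always lies right side up, as the pocket takes it.
- mallet_head (a point): Underside of the head, mallet frame (0, 50, 0) mm, mallet's axes. Head: y 32 to 68, z 0 to 30 mm, flat top; square striking face at x = -44 mm; from x = 14 mm a wedge narrows from 36 to 16 mm about y = 50, ending at x = 40 mm.
- mallet_end (a point): Underside of the handle's swollen end, mallet frame (0, -75, 0) mm, mallet's axes. The end is 26 mm wide (x -13 to 13), y -90 to -60, z 0 to 30 mm, flat top.
- organiser: Fixed plastic game organiser, opened flat. Origin on the table, z up. Base 46 mm high at its 4 mm walls, x -145 to 100, y -150 to 150 mm; front bin at -x (tilts out to x = -170); open lid, 32 mm high, behind to x = 306. In the base lies a dark foam insert, 180 x 280 mm, top at z = 40, with the mallet's pocket, a dice slot and a tub of pegs.
- place (a point): Point of the case where the mallet's origin would be when home if the foam were centred: organiser frame (0, 10, 12) mm, organiser's axes. The foam was stuck in by hand: it and its pocket lie up to 6 mm off in x and in y, not turned, differently each time: feel or look for the mouth. Home: the mallet's axes parallel to these, same way round, underside at this height on the pocket's floor.
- place_head (a point): The same for mallet_head: organiser frame (0, 60, 12) mm. The pocket, 28 mm deep, is the mallet's outline plus 1.5 mm all round, square-edged. The mallet drops in freely for about 8 mm; then springy foam ribs at both ends of the head and both sides of the handle's end hold it up. Home, it stands 2 mm proud of the foam.
- place_end (a point): The same for mallet_end: organiser frame (0, -65, 12) mm. Head and handle's end must each be pressed over their ribs with about 8 to 16 N; with one end over 12 mm lower than the other the mallet jams. A thumb scoop lies on the handle's -x side only: fingers on both sides of the handle meet the foam before it is home.
- front_bin (a joint): Tilt-out bin at the organiser's front, 0 shut, 0.6 rad tilted out; not part of the job.
- die_1: Blue 18 mm die, loose, origin under its centre.
- die_2: Blue 18 mm die, loose, origin under its centre.
- die_3: Blue 18 mm die, loose, origin under its centre.
- die_4: Blue 18 mm die, loose, origin under its centre.
- die_5: Blue 18 mm die, loose, origin under its centre.
- cup: Empty glass cup, 72 mm wide, 85 mm high, origin under its centre.
- strainer: Steel tea strainer on its drip bowl, 72 mm wide, 45 mm high, its handle reaching 98 mm to +y; origin under the bowl's centre.
- peg_board: Beech peg board 150 x 150 x 22 mm with pegs, 67 mm high over all, origin under its centre.
There are look-alikes about, which are no part of the job. Leave any blue or yellow look-alike of the mallet alone.

How it is judged:
By the outcome, as a careful person would: the job done as asked, in the order asked, and still so for the second after the job is handed in, with the robot touching nothing.
It also fails if it takes over 64 s, if anything falls off the work surface, if the arm or the gripper's body presses on something with over 40 N, if the wrist force passes 120 N, or if a joint passes its speed limit or range.

## Robot

A 7-joint arm with a two-finger parallel gripper is mounted at the origin on the work surface. World frame = base frame: x ahead of the robot, y to its left, z up, the work surface at z = 0. Lengths are in m, angles in rad, forces in N, time in s.
With the tool pointing down it reaches from about 0.4 to 0.85 m from the base axis. Payload 4.5 kg.
Tool frame: the origin (TCP) lies midway between the tips of the shut fingers; the grasp point (between the pads) lies 19 mm behind it; z points along the fingers, y is the line along which they close (so a half turn about z gives the same grasp; the last joint's range is limited). The gripper opens to 88 mm and grips with 3 to 60 N. Pads are 18 mm wide; open, the fingers measure 123 mm over their backs; the gripper's body (75 mm by 187 mm) begins 45 mm behind the grasp point.
Start: joints at [-1.096, 0.689, -0.195, 1.565, 0.157, 0.902, -0.215], TCP at [0.267, 0.565, 0.239] pointing down, gripper open.
Joint ranges: [-3.01, 3.01], [-0.46, 2.08], [-1.47, 1.51], [0.13, 2.56], [-1, 4.14], [0.04, 2.09], [-2.66, 2.66]. Speed limits (rad/s): [2.57, 2.57, 3.14, 3.14, 3.14, 3.14, 3.14].

## Interface

Orientations are given as a unit quaternion [x, y, z, w].
In Python, from plant import r gives the robot as it stands.
- The arm moves only by the tool carry_out, never from a script. Its argument "plan" is a list of rows, each an object with "rot": the turn, a rotation vector about the tool's x, y, z in rad, a list of three; "xyz": the shift along the tool's x, y, z in m, a list of three; "grip": the closure in counts, from 0 (fully open) to 255 (shut). In form: [{"rot": [wx, wy, wz], "xyz": [dx, dy, dz], "grip": grip}, ...]. A call has 1 to 8 rows; each row is the pose to reach, as a shift and turn from the pose commanded when the call began, along the tool's axes at that moment; what a row does not reach only later rows make up. A row lasts 1/12 s, in which the tool goes at most 41.7 mm and 7.16 degrees, less where a joint would pass 70% of its speed; a pose out of reach is approached as far as the arm can. A call with a gripper value outside its range is refused whole. The fingers move at their own pace and stop on an object; "squeeze" is the grip in N (left out, the last holds). Time passes only in rows, so rows that repeat a pose let the fingers close. It gives the time, the measured TCP pose, the force, the opening and the grip force at its end, in the units of the state.
- r.get_state(): the state, without advancing time (a new reading comes with each control period).
- r.snapshot(name): name is "scene" or "top"; returns the picture (384x512x3 uint8, red, green, blue); there is no depth.
- r.camera_params(name): a dict with "fx", "fy", "cx", "cy" (pixels), "position" and "attitude" of the camera in the world. Camera axes: x right, y down, z forward; pixel columns grow to the right and rows downward; lengths in m; the calibration is good to about 2 mm. A picture is of the moment at which its call begins. camera_params takes no time and is no camera call.
- r.finish_job(): hands the job in; it is judged then, once.
The state is a dict: "clock": time; "q": joint angles; "qd": joint speeds; "joint_torque": joint torques, N m; "tool_pos": TCP position; "eef_rot": TCP orientation; "contact_force": force on the tool from outside, world axes, zero at the start; "moment": the same for the moment, N m; "opening": opening from 0.0 (shut) to 1.0 (fully open); "finger_force": force on a finger pad.
Only numpy, scipy, OpenCV 4.12 (cv2) and the standard library are available. Lean on these libraries where they do the work, as an engineer would, in place of code of your own. Each camera call takes 0.05 s, during which the arm holds its last target. There are 200 camera calls.

## Working session

There is one attempt and no reset: what is moved stays moved. The work goes in short steps, Python scripts to look and compute and a tool call to move; the robot and the scene stay as the last step left them, time stands still between calls to the robot, and variables do not carry over. Pictures are saved under pics/ and viewed, at most 10 in all, crops included, and the job is handed in when it is done.

Besides the shell and the picture viewer there is one more tool, called after "Call:" as name([rows], argument=value, ...), one row to a line, values as JSON. carry_out: Moves the arm, as the interface text tells. Its arguments: {"type":"object","properties":{"plan":{"type":"array"},"squeeze":{"type":"number"}},"required":["plan"]}

```bash
mkdir -p pics; ls; python3 - <<'E'
from plant import r
import cv2,json
for n in("scene","top"):
    im=r.snapshot(n); cv2.imwrite(f"pics/{n}0.png",im[:,:,::-1]); print(r.camera_params(n))
s=r.get_state(); print(s)
E
```

```text
pics
{'fx': 486.9167248390223, 'fy': 486.9167248390223, 'cx': 257.79404263542386, 'cy': 189.43891734506136, 'position': array([1.20787953, 0.39592014, 1.12375341]), 'attitude': array([ 0.59857721,  0.74745912, -0.22023804, -0.18575629])}
{'fx': 381.8122974031946, 'fy': 381.8122974031946, 'cx': 258.64551809702436, 'cy': 195.4728533331437, 'position': array([0.3308625 , 0.25604046, 1.40458092]), 'attitude': array([ 0.71091008, -0.70096699,  0.04268308, -0.03781922])}
{'clock': 0.1, 'q': array([-1.09620839,  0.68987863, -0.19450866,  1.56624698,  0.15732156,
        0.90249149, -0.21510746]), 'qd': array([-0.00054728, -0.00110496,  0.00063795, -0.00156296,  0.00047102,
        0.00064035,  0.00015722]), 'joint_torque': array([-2.85948889e-03, -5.28496850e+01, -1.27136953e+00, -1.53837043e+01,
       -5.25765948e-02,  1.98691530e-03,  3.76593493e-05]), 'tool_pos': array([0.26646561, 0.5647232 , 0.2380015 ]), 'eef_rot': array([ 2.18577775e-01,  9.75819189e-01, -8.09110953e-04, -1.07160694e-04]), 'contact_force': array([ 0.08016043, -0.17585142, -1.56585863]), 'moment': array([-0.0129804 , -0.01362997,  0.00919749]), 'finger_force': 0.0, 'opening': 1.004027946933809}
```

```bash
python3 - <<'E'
import cv2
for n in("scene","top"):
    im=cv2.imread(f"pics/{n}0.png"); cv2.imwrite(f"pics/{n}0b.png",cv2.resize(im,(800,600),interpolation=cv2.INTER_CUBIC))
E
```

```text
(no output)
```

View pics/scene0b.png

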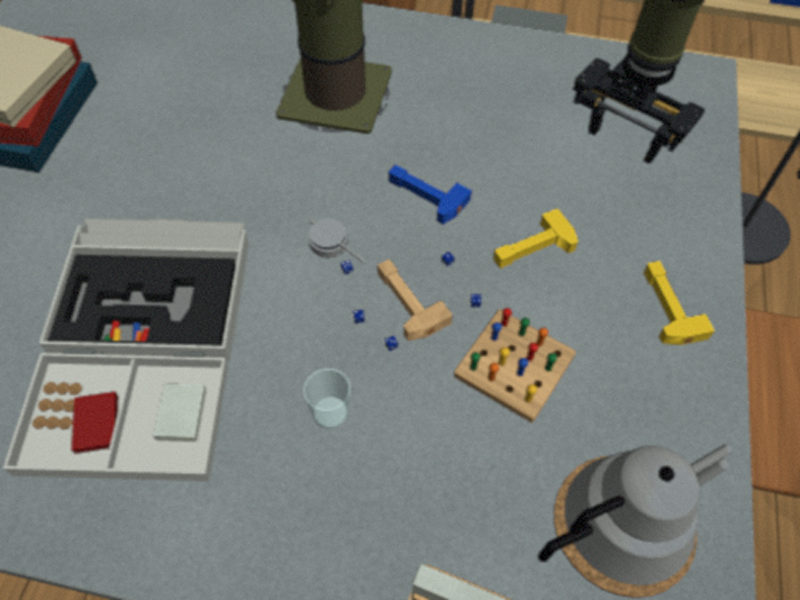

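View pics/top0b.png

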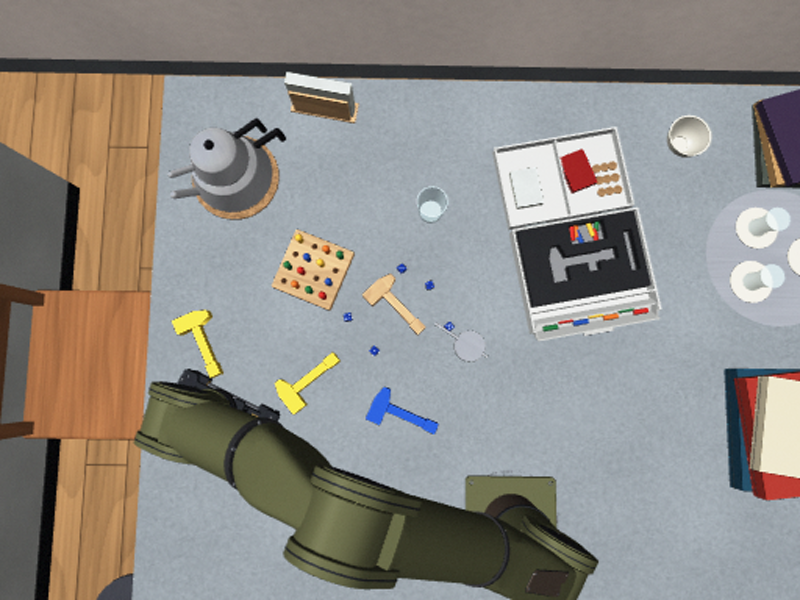

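Candidates for the mallet, as pixels in the 800x600 top view:
- beech mallet (395,303)
- blue look-alike (400,410)
- yellow look-alikes (200,340) and (308,380)
- peg board, also beech (313,270)

I choose the beech one at (395,303), which is (415,300) in the scene view. Its pocket is at about (580,262) top and (150,300) scene.

```bash
cat > h.py <<'E'
import numpy as np, cv2
from scipy.spatial.transform import Rotation as R
from plant import r
def cam(n):
    c=r.camera_params(n); return c,R.from_quat(c["attitude"]).as_matrix(),np.array(c["position"])
def ray(n,px,z):
    c,A,p=cam(n); px=np.atleast_2d(np.float64(px))
    d=np.c_[(px[:,0]-c["cx"])/c["fx"],(px[:,1]-c["cy"])/c["fy"],np.ones(len(px))]@A.T
    return p+d*((z-p[2])/d[:,2])[:,None]
def proj(n,P):
    c,A,p=cam(n); q=(np.atleast_2d(P)-p)@A
    return np.c_[q[:,0]/q[:,2]*c["fx"]+c["cx"],q[:,1]/q[:,2]*c["fy"]+c["cy"]]
def quad(z): return z
E
python3 - <<'E'
from h import *
crops=[]
for n,m,o in(("top",(215,165,75,60),(315,70,120,160)),("scene",(230,155,75,75),(0,130,170,180))):
    im=cv2.imread(f"pics/{n}0.png"); hsv=cv2.cvtColor(im,cv2.COLOR_BGR2HSV)
    x,y,w,h=m
    hs=hsv[y:y+h,x:x+w]; k=((hs[...,0]>6)&(hs[...,0]<25)&(hs[...,1]>60)&(hs[...,2]>90)).astype(np.uint8)
    c=max(cv2.findContours(k,cv2.RETR_EXTERNAL,cv2.CHAIN_APPROX_NONE)[0],key=cv2.contourArea)[:,0]+[x,y]
    W=ray(n,c,0.03)[:,:2]; M=cv2.moments(np.float32(W*1000).reshape(-1,1,2))
    cen=np.array([M["m10"],M["m01"]])/M["m00"]
    rc=cv2.minAreaRect(np.float32(W*1000)); print(n,"centroid",cen,"area",M["m00"],"rect",rc)
    print(cv2.approxPolyDP(np.float32(W*1000).reshape(-1,1,2),5,True)[:,0].round().tolist())
    cr=im[y:y+h,x:x+w]; crops.append(cv2.resize(cr,(400,300),interpolation=cv2.INTER_CUBIC))
    x,y,w,h=(340,140,80,60) if n=="top" else (40,150,120,90)
    crops.append(cv2.resize(im[y:y+h,x:x+w],(400,300),interpolation=cv2.INTER_CUBIC))
cv2.imwrite("pics/c1.png",np.vstack([np.hstack(crops[:2]),np.hstack(crops[2:])]))
E
```

```text
top centroid [500.6384423  279.72064244] area 4770.629905501381 rect ((487.3913879394531, 261.84930419921875), (156.87704467773438, 82.48043823242188), 45.782772064208984)
[[514.0, 345.0], [489.0, 322.0], [508.0, 294.0], [425.0, 220.0], [436.0, 202.0], [443.0, 202.0], [522.0, 287.0], [548.0, 273.0], [563.0, 284.0], [548.0, 313.0]]
scene centroid [511.06316472 280.08056617] area 6202.679781635525 rect ((488.53057861328125, 275.1687316894531), (169.82666015625, 86.00331115722656), 32.17505645751953)
[[428.0, 212.0], [441.0, 199.0], [475.0, 218.0], [476.0, 229.0], [527.0, 279.0], [555.0, 269.0], [575.0, 278.0], [579.0, 287.0], [568.0, 309.0], [531.0, 345.0], [507.0, 338.0], [494.0, 324.0], [514.0, 295.0]]
```

View pics/c1.png

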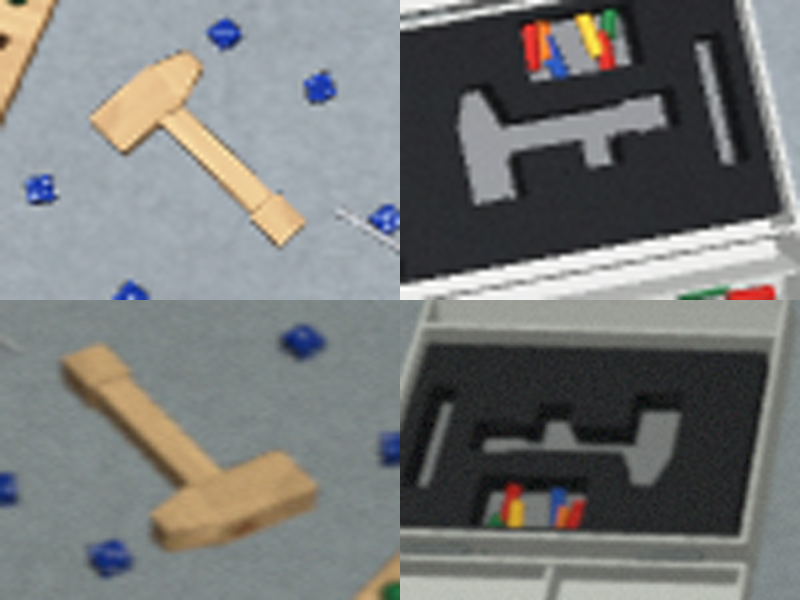

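The close crop confirms it: the beech mallet has its head up-left, wedge up-right and end down-right, and no dice sit beside the handle. The pocket floor shows grey in the dark foam, with the head to the left and the scoop on the -x side.

```bash
cat > pocket.py <<'E'
from h import *
def foam(n,files=None,k=8):
    im=np.mean([r.snapshot(n).astype(float) for _ in range(k)],0)
    return im
def edges(n,im,phi,roi):
    x,y,w,h=roi; S=6
    g=cv2.resize(im[y:y+h,x:x+w].mean(2).astype(np.float32),None,fx=S,fy=S,interpolation=cv2.INTER_CUBIC)
    return g,S
E
python3 - <<'E'
from pocket import *
np.set_printoptions(precision=1,suppress=True)
rois={"top":(325,125,100,80),"scene":(25,150,135,85)}
phi=None
for n in("top","scene"):
    im=foam(n); cv2.imwrite(f"pics/{n}_avg.png",im[:,:,::-1])
    x,y,w,h=rois[n]; S=6
    g=cv2.resize(im[y:y+h,x:x+w].astype(np.float32),None,fx=S,fy=S,interpolation=cv2.INTER_CUBIC)
    sat=g.max(2)-g.min(2); g=g.mean(2)
    d=(g<75).astype(np.uint8); c=max(cv2.findContours(d,cv2.RETR_EXTERNAL,cv2.CHAIN_APPROX_NONE)[0],key=cv2.contourArea)[:,0]
    F=ray(n,(c+.5)/S-.5+[x,y],.04)[:,:2]*1000; rc=cv2.minAreaRect(np.float32(F)); print(n,"foam",rc)
    inside=cv2.drawContours(np.zeros_like(d),[c.reshape(-1,1,2)],-1,1,-1)
    for cc in cv2.findContours(((g>78)&(inside>0)).astype(np.uint8),cv2.RETR_EXTERNAL,cv2.CHAIN_APPROX_NONE)[0]:
        if cv2.contourArea(cc)<300*S*S/ (4 if n=="scene" else 4): continue
        px=(cc[:,0]+.5)/S-.5+[x,y]
        a=rc[2]; a=np.deg2rad(a-90 if a>45 else a)
        if n=="top": phi=a
        u=np.array([[np.cos(phi),np.sin(phi)],[-np.sin(phi),np.cos(phi)]])
        print("  blob",cv2.contourArea(cc)/S/S,px.mean(0),"phi",np.rad2deg(a), "own")
        for z in(.04,.012):
            W=ray(n,px,z)[:,:2]*1000@u.T
            print("   z",z,"min",W.min(0),"max",W.max(0)); np.save(f"pk_{n}_{int(z*1000)}.npy",W) if 550>cv2.contourArea(cc)/S/S>0 else 0
E
```

```text
top foam ((605.0563354492188, -165.5929412841797), (182.04420471191406, 284.1913146972656), 11.121615409851074)
  blob 388.1388888888889 [369.6 167.3] phi 11.121615409851074 own
   z 0.04 min [ 516.2 -353. ] max [ 599.4 -200.5]
   z 0.012 min [ 519.1 -364.1] max [ 604.  -208.5]
  blob 220.875 [374.6 148.9] phi 11.121615409851074 own
   z 0.04 min [ 596.9 -337.2] max [ 641.6 -260.9]
   z 0.012 min [ 601.5 -347.9] max [ 647.1 -270.1]
scene foam ((604.433837890625, -168.98460388183594), (174.96102905273438, 284.2919616699219), 11.099390029907227)
  blob 386.0694444444444 [ 97.  192.9] phi 11.099390029907227 own
   z 0.04 min [ 536.  -353.7] max [ 605.1 -204.3]
   z 0.012 min [ 517.2 -366.8] max [ 588.1 -213.6][ WARN:0@4.361] global loadsave.cpp:1063 imwrite_ Unsupported depth image for selected encoder is fallbacked to CV_8U.
```

Foam yaw is 11.1° in both views. The mallet origin is near (496, 269) mm with its handle at about 46°. I'll move above it.

Call:
carry_out([
  {"rot": [0,0,0.95],"xyz": [-0.29,-0.147,0.0],"grip": 0},
  {"rot": [0,0,0.95],"xyz": [-0.29,-0.147,0.0],"grip": 0},
  {"rot": [0,0,0.95],"xyz": [-0.29,-0.147,0.0],"grip": 0},
  {"rot": [0,0,0.95],"xyz": [-0.29,-0.147,0.0],"grip": 0},
  {"rot": [0,0,0.95],"xyz": [-0.29,-0.147,0.0],"grip": 0},
  {"rot": [0,0,0.95],"xyz": [-0.29,-0.147,0.0],"grip": 0},
  {"rot": [0,0,0.95],"xyz": [-0.29,-0.147,0.0],"grip": 0},
  {"rot": [0,0,0.95],"xyz": [-0.29,-0.147,0.0],"grip": 0},
])

```text
clock: 1.57
tool_pos: [0.4682, 0.3054, 0.2391]
eef_rot: [0.644, 0.765, 0.0, 0.001]
contact_force: [0.2, -0.1, 0.9]
opening: 1.001
finger_force: 0.0
```

```bash
cat > go.py <<'E'
import sys
from h import *
# usage: go.py x y z(mm) yaw_of_tool_y(deg): prints tool-axis shift/turn from the present pose
def delta(x,y,z,yaw):
    s=r.get_state(); A=R.from_quat(s["eef_rot"]); p=np.array(s["tool_pos"])
    a=np.deg2rad(yaw); Y=np.array([np.cos(a),np.sin(a),0]); Z=np.array([0,0,-1.]); X=np.cross(Y,Z)
    T=R.from_matrix(np.c_[X,Y,Z])
    print("t",round(s["clock"],2),"pos",(p*1000).round(1),"yaw",np.rad2deg(np.arctan2(*A.as_matrix()[[1,0],1])).round(1),"q",s["q"].round(2),"F",s["contact_force"].round(1),"M",s["moment"].round(2),"open",round(s["opening"]*88,1),"ff",round(s["finger_force"],1))
    print("xyz",(A.inv().apply(np.array([x,y,z])/1000-p)).round(4),"rot",(A.inv()*T).as_rotvec().round(4))
if __name__=="__main__": delta(*map(float,sys.argv[1:]))
E
python3 go.py 496 269.5 200 -44.2
```

```text
t 1.57 pos [468.2 305.4 239.1] yaw 9.8 q [-0.69  0.6   0.05  1.78 -0.04  0.77 -0.45] F [ 0.2 -0.1  0.9] M [ 0.    0.03 -0.02] open 88.1 ff 0.0
xyz [-0.04    0.0212  0.0391] rot [1.600e-03 5.000e-04 9.432e-01]
```

Call:
carry_out([
  {"rot": [0,0,0.943],"xyz": [-0.04,0.021,0.08],"grip": 0},
  {"rot": [0,0,0.943],"xyz": [-0.04,0.021,0.08],"grip": 0},
  {"rot": [0,0,0.943],"xyz": [-0.04,0.021,0.08],"grip": 0},
  {"rot": [0,0,0.943],"xyz": [-0.04,0.021,0.13],"grip": 0},
  {"rot": [0,0,0.943],"xyz": [-0.04,0.021,0.13],"grip": 0},
  {"rot": [0,0,0.943],"xyz": [-0.04,0.021,0.13],"grip": 0},
  {"rot": [0,0,0.943],"xyz": [-0.04,0.021,0.15],"grip": 0},
  {"rot": [0,0,0.943],"xyz": [-0.04,0.021,0.15],"grip": 0},
])

```text
clock: 2.23
tool_pos: [0.4927, 0.2728, 0.0863]
eef_rot: [0.921, 0.391, -0.002, 0.0]
contact_force: [0.3, -0.2, -0.2]
opening: 1.0
finger_force: 0.0
```

```bash
python3 go.py 496 269.5 11 -44.2; python3 - <<'E'
from h import *
ims=[]
for n,(x,y,w,h) in(("top",(200,150,100,75)),("scene",(210,130,120,90))):
    im=r.snapshot(n)[:,:,::-1]; ims.append(cv2.resize(im[y:y+h,x:x+w],(400,300),interpolation=cv2.INTER_CUBIC))
cv2.imwrite("pics/c2.png",np.hstack(ims))
E
```

```text
t 2.23 pos [492.7 272.8  86.3] yaw -44.0 q [-0.72  0.85  0.22  1.88 -0.39  0.46 -0.98] F [ 0.3 -0.2 -0.2] M [ 0.01  0.14 -0.01] open 88.0 ff 0.0
xyz [0.0001 0.0047 0.0753] rot [-0.0011  0.0034  0.0032]
```

View pics/c2.png

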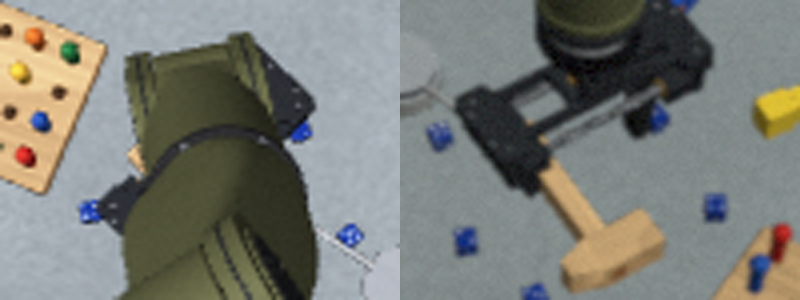

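The fingers straddle the handle and the dice are clear. I'll go down and close.

Call:
carry_out([
  {"rot": [0,0,0.003],"xyz": [0,0.004,0.03],"grip": 0},
  {"rot": [0,0,0.003],"xyz": [0,0.004,0.055],"grip": 40},
  {"rot": [0,0,0.003],"xyz": [0,0.004,0.07],"grip": 80},
  {"rot": [0,0,0.003],"xyz": [0,0.004,0.075],"grip": 120},
  {"rot": [0,0,0.003],"xyz": [0,0.004,0.075],"grip": 255},
  {"rot": [0,0,0.003],"xyz": [0,0.004,0.075],"grip": 255},
  {"rot": [0,0,0.003],"xyz": [0,0.004,0.075],"grip": 255},
  {"rot": [0,0,0.003],"xyz": [0,0.004,0.075],"grip": 255},
], squeeze=25)

```text
clock: 3.0
tool_pos: [0.4978, 0.2707, 0.015]
eef_rot: [0.92, 0.392, 0.001, -0.0]
contact_force: [-0.8, 0.9, 0.7]
opening: 0.498
finger_force: 0.0
```

Call:
carry_out([
  {"rot": [0,0,0],"xyz": [0,0,0],"grip": 255},
  {"rot": [0,0,0],"xyz": [0,0,0],"grip": 255},
  {"rot": [0,0,0],"xyz": [0,0,0],"grip": 255},
  {"rot": [0,0,0],"xyz": [0,0,0],"grip": 255},
])

```text
clock: 3.33
tool_pos: [0.4972, 0.2703, 0.0141]
eef_rot: [0.92, 0.392, 0.0, -0.0]
contact_force: [-0.3, -1.2, 2.1]
opening: 0.227
finger_force: 24.8
```

```bash
python3 - <<'E'
import numpy as np
p=np.deg2rad(11.1);c,s=np.cos(p),np.sin(p)
X,Y=562.6,-272.5
print(c*X-s*Y,s*X+c*Y)
E
python3 go.py 605 -159 120 11.1
```

```text
604.537488640347 -159.08939257041126
t 3.33 pos [497.2 270.3  14.1] yaw -43.9 q [-0.67  0.97  0.15  1.88 -0.42  0.31 -0.95] F [-0.3 -1.2  2.1] M [-0.06  0.13 -0.11] open 20.0 ff 24.8
xyz [-0.2345  0.3754 -0.106 ] rot [ 6.0e-04 -5.0e-04 -9.6e-01]
```

Call:
carry_out([
  {"rot": [0,0,0],"xyz": [0,0,-0.02],"grip": 255},
  {"rot": [0,0,0],"xyz": [0,0,-0.06],"grip": 255},
  {"rot": [0,0,0],"xyz": [0,0,-0.1],"grip": 255},
  {"rot": [0,0,-0.12],"xyz": [-0.02,0.03,-0.13],"grip": 255},
  {"rot": [0,0,-0.24],"xyz": [-0.04,0.06,-0.14],"grip": 255},
  {"rot": [0,0,-0.36],"xyz": [-0.06,0.09,-0.14],"grip": 255},
  {"rot": [0,0,-0.48],"xyz": [-0.08,0.12,-0.14],"grip": 255},
  {"rot": [0,0,-0.6],"xyz": [-0.1,0.15,-0.14],"grip": 255},
])

```text
clock: 4.0
tool_pos: [0.5356, 0.0926, 0.1541]
eef_rot: [0.761, 0.649, 0.0, 0.0]
contact_force: [0.2, 0.2, -1.3]
opening: 0.224
finger_force: 24.7
```

```bash
python3 go.py 604.5 -159 100 11.1
```

```text
t 4.0 pos [535.6  92.6 154.1] yaw -9.1 q [-0.29  0.71  0.06  1.9  -0.08  0.54 -0.34] F [ 0.2  0.2 -1.3] M [-0.16  0.06  0.05] open 19.7 ff 24.7
xyz [-0.2374  0.1079  0.0541] rot [ 2.000e-04  2.000e-04 -3.532e-01]
```

Call:
carry_out([
  {"rot": [0,0,-0.1],"xyz": [-0.035,0.016,0.0],"grip": 255},
  {"rot": [0,0,-0.2],"xyz": [-0.075,0.034,0.0],"grip": 255},
  {"rot": [0,0,-0.3],"xyz": [-0.115,0.052,0.0],"grip": 255},
  {"rot": [0,0,-0.353],"xyz": [-0.15,0.068,0.0],"grip": 255},
  {"rot": [0,0,-0.353],"xyz": [-0.185,0.084,0.02],"grip": 255},
  {"rot": [0,0,-0.353],"xyz": [-0.215,0.098,0.04],"grip": 255},
  {"rot": [0,0,-0.353],"xyz": [-0.237,0.108,0.06],"grip": 255},
  {"rot": [0,0,-0.353],"xyz": [-0.237,0.108,0.068],"grip": 255},
])

```text
clock: 4.67
tool_pos: [0.6013, -0.1663, 0.0828]
eef_rot: [0.642, 0.767, -0.003, 0.001]
contact_force: [0.1, -1.1, -2.5]
opening: 0.225
finger_force: 24.8
```

```bash
python3 go.py 604.5 -159 80 11.1; python3 - <<'E'
from h import *
ims=[]
for n,(x,y,w,h) in(("top",(325,120,100,75)),("scene",(30,120,140,105))):
    im=np.mean([r.snapshot(n) for _ in range(3)],0)[:,:,::-1].astype(np.uint8); cv2.imwrite(f"pics/{n}3.png",im); ims.append(cv2.resize(im[y:y+h,x:x+w],(800,600) if n=="scene" else (400,300),interpolation=cv2.INTER_CUBIC))
ims[1][:225,:300]=cv2.resize(ims[0],(300,225))
cv2.imwrite("pics/c3.png",ims[1])
E
```

```text
t 4.67 pos [ 601.3 -166.3   82.8] yaw 10.2 q [ 0.24  0.89 -0.08  1.68  0.12  0.57  0.26] F [ 0.1 -1.1 -2.5] M [-0.16  0.07  0.06] open 19.8 ff 24.8
xyz [0.0067 0.0044 0.0028] rot [-0.004   0.0049 -0.0161]
```

View pics/c3.png

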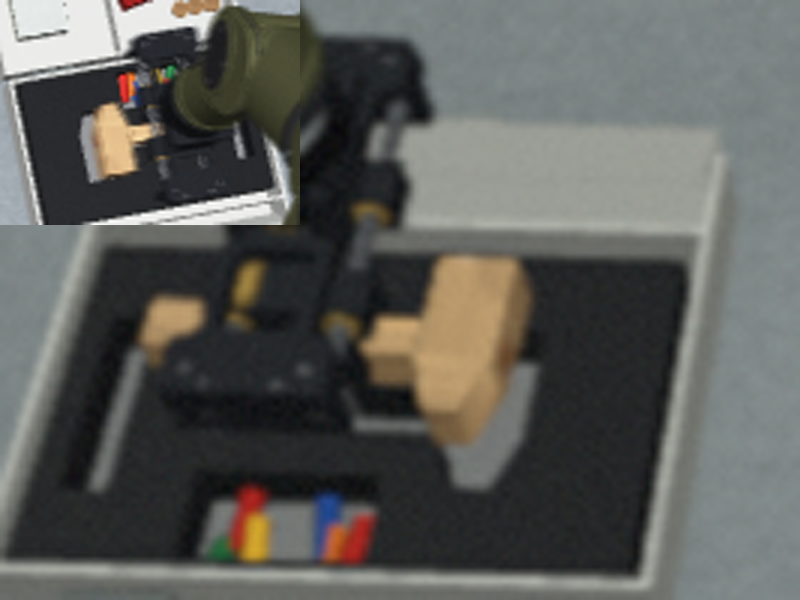

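Both views show the head just off the pocket: the pocket's grey floor peeks out on the +y side (top view) and below the wedge (scene view). The arm was still settling, so I'll settle it and compare head and pocket in each camera.

Call:
carry_out([
  {"rot": [0,0,-0.016],"xyz": [0,0,0.0],"grip": 255},
  {"rot": [0,0,-0.016],"xyz": [0,0,0.0],"grip": 255},
  {"rot": [0,0,-0.016],"xyz": [0,0,0.0],"grip": 255},
  {"rot": [0,0,-0.016],"xyz": [0,0,0.0],"grip": 255},
])

```text
clock: 5.3
tool_pos: [0.6033, -0.1571, 0.0861]
eef_rot: [0.632, 0.775, 0.0, 0.0]
contact_force: [0.8, -1.2, -0.5]
opening: 0.224
finger_force: 24.8
```

```bash
cat > head.py <<'E'
from h import *
np.set_printoptions(precision=1,suppress=True)
def head(phi=11.1,k=4,lift=14.1):
    a=np.deg2rad(phi); u=np.array([[np.cos(a),np.sin(a)],[-np.sin(a),np.cos(a)]])
    s=r.get_state(); tip=np.array(s["tool_pos"])*1000; under=tip[2]-lift
    print("tip in foam axes",tip[:2]@u.T,"under",under)
    for n,(x,y,w,h) in(("top",(335,130,50,60)),("scene",(50,140,90,75))):
        im=np.mean([r.snapshot(n) for _ in range(k)],0).astype(np.float32)[y:y+h,x:x+w]; S=6
        g=cv2.resize(im[...,0]-im[...,2],None,fx=S,fy=S,interpolation=cv2.INTER_CUBIC)
        g2=cv2.resize(im[...,1],None,fx=S,fy=S,interpolation=cv2.INTER_CUBIC)
        m=((g>30)).astype(np.uint8); c=max(cv2.findContours(m,cv2.RETR_EXTERNAL,cv2.CHAIN_APPROX_NONE)[0],key=cv2.contourArea)[:,0]
        px=(c+.5)/S-.5+[x,y]
        lo=ray(n,px,(under+1.5)/1000)[:,:2]*1000@u.T; hi=ray(n,px,(under+28.5)/1000)[:,:2]*1000@u.T
        def ext(W,ax,sg): return np.mean(np.sort(W[:,ax]*sg)[-12:])*sg
        print(n,"size px",cv2.contourArea(c)/S/S,"oy(+y lo)",ext(lo,1,1)-68,
          "ox(-x)",ext(lo if n=="top" else hi,0,-1)+44,"ox(+x)",ext(hi if n=="top" else lo,0,1)-40)
if __name__=="__main__": head()
E
python3 head.py; python3 go.py 604.5 -159 80 11.1
```

```text
tip in foam axes [ 561.8 -270.3] under 72.02927183932312
top size px 321.11111111111114 oy(+y lo) -270.346698563425 ox(-x) 562.5422203186665 ox(+x) 561.8933978190972
scene size px 621.5 oy(+y lo) -272.97333478030885 ox(-x) 561.3126463292944 ox(+x) 561.6212768543578
t 5.7 pos [ 603.  -157.4   85.6] yaw 11.6 q [ 0.23  0.89 -0.09  1.69  0.13  0.57  0.27] F [-0.3 -0.3 -2.4] M [-0.09  0.01 -0.01] open 19.4 ff 24.8
xyz [-0.0018  0.0011  0.0056] rot [-0.0001 -0.0001  0.0092]
```

```bash
python3 go.py 604.3 -157.7 56 11.1
```

```text
t 5.7 pos [ 603.  -157.4   85.6] yaw 11.6 q [ 0.23  0.89 -0.09  1.69  0.13  0.57  0.27] F [-0.3 -0.3 -2.4] M [-0.09  0.01 -0.01] open 19.4 ff 24.8
xyz [-0.0005  0.0012  0.0296] rot [-0.0001 -0.0001  0.0092]
```

Call:
carry_out([
  {"rot": [0,0,0.009],"xyz": [-0.0005,0.0012,0.012],"grip": 255},
  {"rot": [0,0,0.009],"xyz": [-0.0005,0.0012,0.022],"grip": 255},
  {"rot": [0,0,0.009],"xyz": [-0.0005,0.0012,0.028],"grip": 255},
  {"rot": [0,0,0.009],"xyz": [-0.0005,0.0012,0.0296],"grip": 255},
  {"rot": [0,0,0.009],"xyz": [-0.0005,0.0012,0.0296],"grip": 255},
  {"rot": [0,0,0.009],"xyz": [-0.0005,0.0012,0.0296],"grip": 255},
])

```text
clock: 6.2
tool_pos: [0.6043, -0.1576, 0.0558]
eef_rot: [0.635, 0.772, -0.0, -0.0]
contact_force: [-0.4, 0.2, -1.8]
opening: 0.225
finger_force: 24.8
```

```bash
python3 head.py; python3 go.py 604.3 -157.7 48 11.1
```

```text
tip in foam axes [ 562.6 -271. ] under 41.68832925218295
top size px 307.69444444444446 oy(+y lo) -270.780598689117 ox(-x) 564.2325013771476 ox(+x) 563.768517450004
scene size px 580.8194444444445 oy(+y lo) -273.61835293459217 ox(-x) 561.7713577160068 ox(+x) 563.0874722949567
t 6.6 pos [ 604.5 -157.7   56.3] yaw 11.1 q [ 0.23  0.93 -0.08  1.69  0.13  0.52  0.26] F [-0.4  0.5 -1.8] M [-0.04  0.03 -0.03] open 19.8 ff 24.8
xyz [ 0.     -0.0002  0.0083] rot [0.0004 0.0001 0.0003]
```

Call:
carry_out([
  {"rot": [0,0,0],"xyz": [0,0,0.001],"grip": 255},
  {"rot": [0,0,0],"xyz": [0,0,0.002],"grip": 255},
  {"rot": [0,0,0],"xyz": [0,0,0.003],"grip": 255},
  {"rot": [0,0,0],"xyz": [0,0,0.004],"grip": 255},
  {"rot": [0,0,0],"xyz": [0,0,0.005],"grip": 255},
  {"rot": [0,0,0],"xyz": [0,0,0.005],"grip": 255},
])

```text
clock: 7.1
tool_pos: [0.6047, -0.1575, 0.051]
eef_rot: [0.635, 0.772, 0.0, 0.0]
contact_force: [0.1, -0.2, -2.6]
opening: 0.224
finger_force: 24.7
```

```bash
python3 go.py 604.3 -157.7 48 11.1
```

```text
t 7.1 pos [ 604.7 -157.5   51. ] yaw 11.1 q [ 0.22  0.94 -0.08  1.69  0.13  0.51  0.26] F [ 0.1 -0.2 -2.6] M [ 0.03 -0.14  0.03] open 19.7 ff 24.7
xyz [-0.0001 -0.0005  0.003 ] rot [0.0007 0.     0.0006]
```

No reaction with the underside at about 37 mm, so it has entered the mouth. I'll continue towards the ribs.

Call:
carry_out([
  {"rot": [0,0,0],"xyz": [0,-0.0002,0.001],"grip": 255},
  {"rot": [0,0,0],"xyz": [0,-0.0002,0.002],"grip": 255},
  {"rot": [0,0,0],"xyz": [0,-0.0002,0.003],"grip": 255},
  {"rot": [0,0,0],"xyz": [0,-0.0002,0.004],"grip": 255},
  {"rot": [0,0,0],"xyz": [0,-0.0002,0.005],"grip": 255},
  {"rot": [0,0,0],"xyz": [0,-0.0002,0.006],"grip": 255},
  {"rot": [0,0,0],"xyz": [0,-0.0002,0.006],"grip": 255},
])

```text
clock: 7.68
tool_pos: [0.6043, -0.1577, 0.0451]
eef_rot: [0.635, 0.772, 0.0, 0.0]
contact_force: [1.8, 0.7, 0.7]
opening: 0.223
finger_force: 24.9
```

```bash
python3 go.py 604.3 -157.7 43 11.1
```

```text
t 7.68 pos [ 604.3 -157.7   45.1] yaw 11.1 q [ 0.22  0.95 -0.08  1.69  0.13  0.5   0.26] F [1.8 0.7 0.7] M [-0.11 -0.23  0.09] open 19.6 ff 24.9
xyz [-0.      0.      0.0021] rot [0.0002 0.     0.0003]
```

Call:
carry_out([
  {"rot": [0,0,0],"xyz": [0,0,0.001],"grip": 255},
  {"rot": [0,0,0],"xyz": [0,0,0.002],"grip": 255},
  {"rot": [0,0,0],"xyz": [0,0,0.0025],"grip": 255},
  {"rot": [0,0,0],"xyz": [0,0,0.0025],"grip": 255},
])

```text
clock: 8.02
tool_pos: [0.6049, -0.1579, 0.0437]
eef_rot: [0.635, 0.772, 0.0, 0.001]
contact_force: [0.0, 0.2, 6.7]
opening: 0.225
finger_force: 24.9
```

```bash
python3 go.py 604.3 -157.7 43 11.1;python3 head.py
```

```text
t 8.02 pos [ 604.9 -157.9   43.7] yaw 11.1 q [ 0.22  0.95 -0.08  1.69  0.13  0.5   0.26] F [0.  0.2 6.7] M [ 0.02 -0.05  0.27] open 19.8 ff 24.9
xyz [ 0.0004 -0.0005  0.0007] rot [0.0017 0.0009 0.0007]
tip in foam axes [ 563.2 -271.4] under 29.629651525260975
top size px 298.125 oy(+y lo) -272.1574154631462 ox(-x) 563.638577158945 ox(+x) 563.3206889683208
scene size px 549.125 oy(+y lo) -275.38000436961363 ox(-x) 562.1938670786993 ox(+x) 559.2511899658543
```

The mallet is in the mouth with the ribs holding it. I'll release, lift, turn 90°, and press head and end together with the two open fingertips: they span about ±44–61 mm, centred on mallet y = -14.

Call:
carry_out([
  {"rot": [0,0,0],"xyz": [0,0,0],"grip": 160},
  {"rot": [0,0,0],"xyz": [0,0,0],"grip": 160},
  {"rot": [0,0,0],"xyz": [0,0,0],"grip": 160},
  {"rot": [0,0,0],"xyz": [0,0,-0.015],"grip": 160},
  {"rot": [0,0,0],"xyz": [0,0,-0.04],"grip": 160},
  {"rot": [0,0,0],"xyz": [0,0,-0.07],"grip": 160},
  {"rot": [0,0,0],"xyz": [0,0,-0.07],"grip": 0},
])

```text
clock: 9.0
tool_pos: [0.607, -0.1585, 0.1172]
eef_rot: [0.636, 0.772, 0.002, 0.003]
contact_force: [0.1, -0.4, -0.3]
opening: 0.427
finger_force: 0.0
```

Call:
carry_out([
  {"rot": [0,0,1.571],"xyz": [0,0,0],"grip": 0},
  {"rot": [0,0,1.571],"xyz": [0,0,0],"grip": 0},
  {"rot": [0,0,1.571],"xyz": [0,0,0],"grip": 0},
  {"rot": [0,0,1.571],"xyz": [0,0,0],"grip": 0},
  {"rot": [0,0,1.571],"xyz": [0,0,0],"grip": 0},
  {"rot": [0,0,1.571],"xyz": [0,0,0],"grip": 0},
  {"rot": [0,0,1.571],"xyz": [0,0,0],"grip": 0},
  {"rot": [0,0,1.571],"xyz": [0,0,0],"grip": 0},
])

```text
clock: 9.67
tool_pos: [0.6036, -0.1576, 0.112]
eef_rot: [0.929, 0.37, -0.001, -0.0]
contact_force: [0.7, 0.7, -0.3]
opening: 0.999
finger_force: 0.0
```

```bash
python3 - <<'E'
import numpy as np
p=np.deg2rad(11.1);c,s=np.cos(p),np.sin(p)
X,Y=563.0,-271.3-14
print(c*X-s*Y,s*X+c*Y)
E
python3 go.py 607.4 -171.6 85 -78.9
```

```text
607.3942868774755 -171.57292988290163
t 9.67 pos [ 603.6 -157.6  112. ] yaw -46.6 q [ 0.08  0.86  0.18  1.68 -0.23  0.62 -0.42] F [ 0.7  0.7 -0.3] M [ 0.    0.14 -0.04] open 87.9 ff 0.0
xyz [-0.0069  0.0128  0.027 ] rot [-0.0009  0.001   0.5646]
```

Call:
carry_out([
  {"rot": [0,0,0.565],"xyz": [-0.007,0.013,0.0],"grip": 0},
  {"rot": [0,0,0.565],"xyz": [-0.007,0.013,0.0],"grip": 0},
  {"rot": [0,0,0.565],"xyz": [-0.007,0.013,0.0],"grip": 0},
  {"rot": [0,0,0.565],"xyz": [-0.007,0.013,0.01],"grip": 0},
  {"rot": [0,0,0.565],"xyz": [-0.007,0.013,0.02],"grip": 0},
  {"rot": [0,0,0.565],"xyz": [-0.007,0.013,0.03],"grip": 0},
  {"rot": [0,0,0.565],"xyz": [-0.007,0.013,0.035],"grip": 0},
  {"rot": [0,0,0.565],"xyz": [-0.007,0.013,0.04],"grip": 0},
])

```text
clock: 10.33
tool_pos: [0.6076, -0.1717, 0.0716]
eef_rot: [0.995, 0.101, -0.001, -0.0]
contact_force: [-0.3, 0.1, -0.2]
opening: 0.998
finger_force: 0.0
```

```bash
python3 go.py 607.4 -171.6 62 -78.9; python3 - <<'E'
from h import *
ims=[]
for n,(x,y,w,h) in(("top",(325,120,100,75)),("scene",(30,120,140,105))):
    im=np.mean([r.snapshot(n) for _ in range(3)],0)[:,:,::-1].astype(np.uint8); cv2.imwrite(f"pics/{n}4.png",im); ims.append(cv2.resize(im[y:y+h,x:x+w],(800,600) if n=="scene" else (400,300),interpolation=cv2.INTER_CUBIC))
ims[1][:225,:300]=cv2.resize(ims[0],(300,225))
cv2.imwrite("pics/c4.png",ims[1])
E
```

```text
t 10.33 pos [ 607.6 -171.7   71.6] yaw -78.4 q [ 0.04  0.94  0.3   1.67 -0.44  0.59 -0.78] F [-0.3  0.1 -0.2] M [-0.02  0.18 -0.04] open 87.8 ff 0.0
xyz [-0.0002 -0.0001  0.0096] rot [-0.0008  0.0011  0.0079]
```

View pics/c4.png

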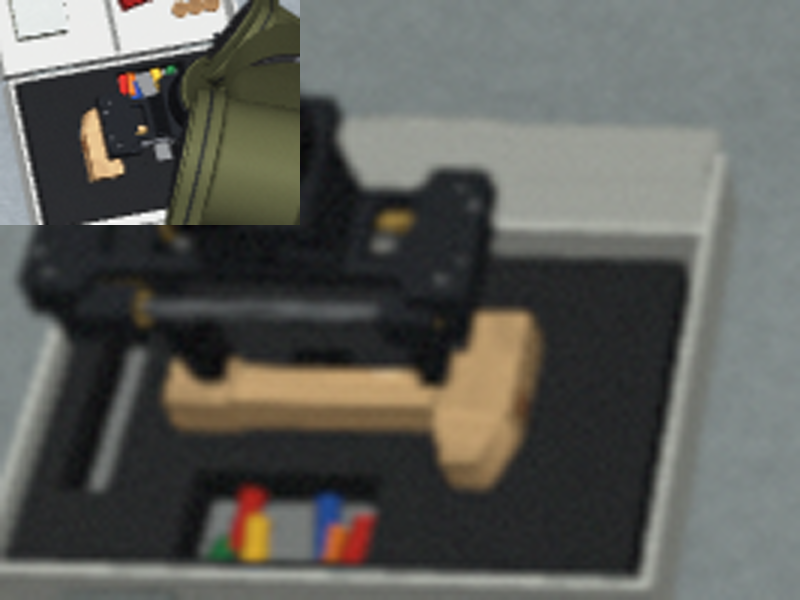

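The mallet sits level in the mouth, with the end near (190,395) and the head near (490,390). The tips look biased towards the head, so I'll check the mallet's y extent before pressing.

```bash
python3 - <<'E'
from h import *
a=np.deg2rad(11.1); u=np.array([[np.cos(a),np.sin(a)],[-np.sin(a),np.cos(a)]])
im=cv2.imread("pics/scene4.png")[:,:,::-1].astype(np.float32); x,y,w,h=45,155,90,60;S=6
g=cv2.resize((im[...,0]-im[...,2])[y:y+h,x:x+w],None,fx=S,fy=S,interpolation=cv2.INTER_CUBIC)
c=max(cv2.findContours((g>30).astype(np.uint8),cv2.RETR_EXTERNAL,cv2.CHAIN_APPROX_NONE)[0],key=cv2.contourArea)[:,0]
px=(c+.5)/S-.5+[x,y]
for z in(.042,.056,.0585,.060):
    W=ray("scene",px,z)[:,:2]*1000@u.T; print(z,"minY",np.sort(W[:,1])[:10].mean().round(1),"maxY",np.sort(W[:,1])[-10:].mean().round(1),"maxX",W[:,0].max().round(1))
# predicted tips outline (near side) and junctions in crop pixels
def show(P): return ((proj("scene",P)-[30,120])*[800/140,600/105]).round(0).tolist()
def w(X,Y,Z): return np.append(u.T@np.array([X,Y]),Z)/1000
print("tips inner", show([w(563,-285.3+s*44,71.6) for s in(-1,1)]),"outer",show([w(563,-285.3+s*61,71.6) for s in(-1,1)]))
for oy in(-271.3,-274.3): print("junction +x edge tops",oy,show([w(573,oy-60,58.5),w(573,oy+32,58.5),w(576,oy-90,58.5)]))
E
```

```text
0.042 minY -374.6 maxY -203.7 maxX 605.9
0.056 minY -367.8 maxY -199.1 maxX 614.4
0.0585 minY -366.5 maxY -198.2 maxX 615.9
0.06 minY -365.8 maxY -197.7 maxX 616.8
tips inner [[235.0, 364.0], [429.0, 369.0]] outer [[198.0, 363.0], [466.0, 370.0]]
junction +x edge tops -271.3 [[234.0, 398.0], [436.0, 404.0], [167.0, 402.0]]
junction +x edge tops -274.3 [[228.0, 398.0], [429.0, 404.0], [160.0, 402.0]]
```

The position is consistent: both tips overlap head and end by several mm. I'll press down in steps.

Call:
carry_out([
  {"rot": [0,0,0.008],"xyz": [0,0.0005,0.003],"grip": 0},
  {"rot": [0,0,0.008],"xyz": [0,0.0005,0.006],"grip": 0},
  {"rot": [0,0,0.008],"xyz": [0,0.0005,0.009],"grip": 0},
  {"rot": [0,0,0.008],"xyz": [0,0.0005,0.011],"grip": 0},
  {"rot": [0,0,0.008],"xyz": [0,0.0005,0.013],"grip": 0},
  {"rot": [0,0,0.008],"xyz": [0,0.0005,0.015],"grip": 0},
  {"rot": [0,0,0.008],"xyz": [0,0.0005,0.015],"grip": 0},
])

```text
clock: 11.22
tool_pos: [0.6083, -0.1725, 0.0594]
eef_rot: [0.995, 0.096, 0.0, -0.0]
contact_force: [-3.0, 1.6, 13.2]
opening: 1.001
finger_force: 7.0
```

```bash
python3 go.py 607.7 -172.1 42 -78.9
```

```text
t 11.22 pos [ 608.3 -172.5   59.4] yaw -79.0 q [ 0.05  0.96  0.29  1.68 -0.45  0.57 -0.78] F [-3.   1.6 13.2] M [ 0.39  0.88 -0.  ] open 88.1 ff 7.0
xyz [-0.0005 -0.0005  0.0174] rot [-0.0004 -0.0007 -0.002 ]
```

Call:
carry_out([
  {"rot": [0,0,0],"xyz": [0,0,0.001],"grip": 0},
  {"rot": [0,0,0],"xyz": [0,0,0.002],"grip": 0},
  {"rot": [0,0,0],"xyz": [0,0,0.003],"grip": 0},
  {"rot": [0,0,0],"xyz": [0,0,0.004],"grip": 0},
  {"rot": [0,0,0],"xyz": [0,0,0.005],"grip": 0},
  {"rot": [0,0,0],"xyz": [0,0,0.005],"grip": 0},
])

```text
clock: 11.72
tool_pos: [0.6076, -0.173, 0.0554]
eef_rot: [0.995, 0.095, -0.0, -0.0]
contact_force: [-6.5, 1.8, 21.5]
opening: 0.999
finger_force: 10.6
```

```bash
python3 go.py 607.7 -172.1 42 -78.9
```

```text
t 11.72 pos [ 607.6 -173.    55.4] yaw -79.0 q [ 0.05  0.97  0.29  1.68 -0.45  0.56 -0.78] F [-6.5  1.8 21.5] M [0.49 1.4  0.06] open 88.0 ff 10.6
xyz [ 0.0003 -0.0008  0.0134] rot [-0.0004  0.     -0.0026]
```

Call:
carry_out([
  {"rot": [0,0,0],"xyz": [-0.001,0,0.001],"grip": 0},
  {"rot": [0,0,0],"xyz": [-0.001,0,0.002],"grip": 0},
  {"rot": [0,0,0],"xyz": [-0.001,0,0.003],"grip": 0},
  {"rot": [0,0,0],"xyz": [-0.001,0,0.004],"grip": 0},
  {"rot": [0,0,0],"xyz": [-0.001,0,0.005],"grip": 0},
  {"rot": [0,0,0],"xyz": [-0.001,0,0.005],"grip": 0},
])

```text
clock: 12.22
tool_pos: [0.6087, -0.1729, 0.0503]
eef_rot: [0.995, 0.096, 0.002, 0.0]
contact_force: [-1.4, 1.2, 17.7]
opening: 0.999
finger_force: 8.8
```

```bash
python3 go.py 607.7 -172.1 42 -78.9
```

```text
t 12.22 pos [ 608.7 -172.9   50.3] yaw -79.0 q [ 0.05  0.97  0.28  1.68 -0.45  0.55 -0.77] F [-1.4  1.2 17.7] M [ 0.53  0.7  -0.01] open 87.9 ff 8.8
xyz [-0.0008 -0.001   0.0083] rot [ 0.0008 -0.0035 -0.002 ]
```

Going down well; I'll continue to the floor at tip z about 42.

Call:
carry_out([
  {"rot": [0,0,0],"xyz": [0,0,0.001],"grip": 0},
  {"rot": [0,0,0],"xyz": [0,0,0.002],"grip": 0},
  {"rot": [0,0,0],"xyz": [0,0,0.003],"grip": 0},
  {"rot": [0,0,0],"xyz": [0,0,0.004],"grip": 0},
  {"rot": [0,0,0],"xyz": [0,0,0.005],"grip": 0},
  {"rot": [0,0,0],"xyz": [0,0,0.006],"grip": 0},
  {"rot": [0,0,0],"xyz": [0,0,0.006],"grip": 0},
])

```text
clock: 12.8
tool_pos: [0.6087, -0.1733, 0.0444]
eef_rot: [0.995, 0.096, 0.002, 0.001]
contact_force: [-2.3, 1.0, 16.6]
opening: 0.999
finger_force: 9.0
```

```bash
python3 go.py 607.7 -172.1 42 -78.9
```

```text
t 12.8 pos [ 608.7 -173.3   44.4] yaw -79.0 q [ 0.06  0.98  0.28  1.68 -0.46  0.54 -0.77] F [-2.3  1.  16.6] M [0.38 0.65 0.01] open 87.9 ff 9.0
xyz [-0.0007 -0.0014  0.0024] rot [ 0.0014 -0.0036 -0.0021]
```

Call:
carry_out([
  {"rot": [0,0,0],"xyz": [0,0,0.001],"grip": 0},
  {"rot": [0,0,0],"xyz": [0,0,0.002],"grip": 0},
  {"rot": [0,0,0],"xyz": [0,0,0.003],"grip": 0},
  {"rot": [0,0,0],"xyz": [0,0,0.004],"grip": 0},
  {"rot": [0,0,0],"xyz": [0,0,0.004],"grip": 0},
])

```text
clock: 13.22
tool_pos: [0.6088, -0.1734, 0.0422]
eef_rot: [0.995, 0.096, 0.002, 0.0]
contact_force: [-5.1, 2.9, 30.5]
opening: 1.002
finger_force: 15.6
```

```bash
python3 go.py 607.7 -172.1 42 -78.9
```

```text
t 13.22 pos [ 608.8 -173.4   42.2] yaw -79.0 q [ 0.06  0.99  0.27  1.68 -0.46  0.54 -0.77] F [-5.1  2.9 30.5] M [0.94 1.45 0.13] open 88.2 ff 15.6
xyz [-0.0009 -0.0015  0.0002] rot [ 0.001  -0.0042 -0.0022]
```

Call:
carry_out([
  {"rot": [0,0,0],"xyz": [-0.0005,0,0.0008],"grip": 0},
  {"rot": [0,0,0],"xyz": [-0.0005,0,0.0015],"grip": 0},
  {"rot": [0,0,0],"xyz": [-0.0005,0,0.0015],"grip": 0},
])

```text
clock: 13.47
tool_pos: [0.6088, -0.1734, 0.0421]
eef_rot: [0.995, 0.096, 0.003, 0.0]
contact_force: [-7.5, 3.2, 40.2]
opening: 1.001
finger_force: 20.2
```

Call:
carry_out([
  {"rot": [0,0,0],"xyz": [0,0,-0.006],"grip": 0},
  {"rot": [0,0,0],"xyz": [0,0,-0.02],"grip": 0},
  {"rot": [0,0,0],"xyz": [0,0,-0.05],"grip": 0},
  {"rot": [0,0,0],"xyz": [0,0,-0.09],"grip": 0},
  {"rot": [0,0,0],"xyz": [-0.03,-0.03,-0.12],"grip": 0},
  {"rot": [0,0,0],"xyz": [-0.07,-0.06,-0.13],"grip": 0},
  {"rot": [0,0,0],"xyz": [-0.11,-0.09,-0.13],"grip": 0},
  {"rot": [0,0,0],"xyz": [-0.15,-0.12,-0.13],"grip": 0},
])

```text
clock: 14.13
tool_pos: [0.4672, -0.0982, 0.1666]
eef_rot: [0.995, 0.096, 0.001, 0.0]
contact_force: [0.6, 0.3, -0.6]
opening: 1.002
finger_force: 0.0
```

```bash
python3 go.py 607.7 -172.1 42 -78.9; python3 - <<'E'
from h import *
ims=[]
for n,(x,y,w,h) in(("top",(325,110,100,75)),("scene",(30,130,140,105))):
    im=np.mean([r.snapshot(n) for _ in range(3)],0)[:,:,::-1].astype(np.uint8); cv2.imwrite(f"pics/{n}5.png",im); ims.append(cv2.resize(im[y:y+h,x:x+w],(400,300),interpolation=cv2.INTER_CUBIC))
cv2.imwrite("pics/c5.png",np.hstack(ims))
E
```

```text
t 14.13 pos [467.2 -98.2 166.6] yaw -79.0 q [-0.09  0.65  0.32  2.09 -0.44  0.46 -0.81] F [ 0.6  0.3 -0.6] M [ 0.05  0.13 -0.06] open 88.2 ff 0.0
xyz [0.1235 0.0992 0.125 ] rot [ 0.001  -0.0026 -0.0017]
```

View pics/c5.png

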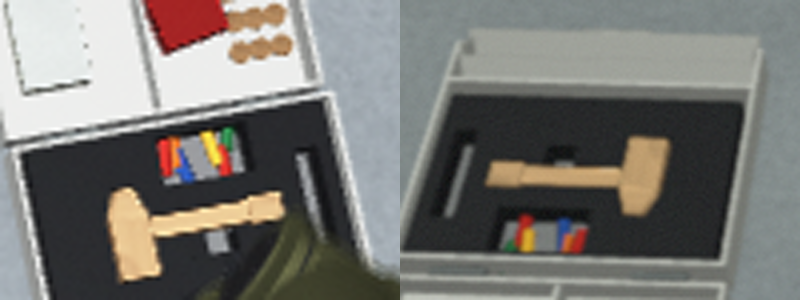

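Both views show the mallet flush in the pocket. As a check, its outline at z = 42 mm should measure 158 x 84 mm.

```bash
python3 - <<'E'
from h import *
a=np.deg2rad(11.1); u=np.array([[np.cos(a),np.sin(a)],[-np.sin(a),np.cos(a)]])
for n,(x,y,w,h) in(("scene",(50,160,90,50)),("top",(345,148,55,40))):
    im=cv2.imread(f"pics/{n}5.png")[:,:,::-1].astype(np.float32);S=6
    g=cv2.resize((im[...,0]-im[...,2])[y:y+h,x:x+w],None,fx=S,fy=S,interpolation=cv2.INTER_CUBIC)
    c=max(cv2.findContours((g>35).astype(np.uint8),cv2.RETR_EXTERNAL,cv2.CHAIN_APPROX_NONE)[0],key=cv2.contourArea)[:,0]
    W=ray(n,(c+.5)/S-.5+[x,y],.042)[:,:2]*1000@u.T; rc=cv2.minAreaRect(np.float32(W))
    hd=W[W[:,1]>W[:,1].max()-20]; en=W[W[:,1]<W[:,1].min()+20]
    print(n,"min",W.min(0).round(1),"max",W.max(0).round(1),"size",np.ptp(W,axis=0).round(1),"end width",np.ptp(en[:,0]).round(1),"end mid x",((en[:,0].max()+en[:,0].min())/2).round(1))
E
```

```text
scene min [ 518.6 -366.7] max [ 606.  -203.5] size [ 87.3 163.2] end width 28.6 end mid x 564.7
top min [ 518.  -363.8] max [ 603.3 -200.9] size [ 85.3 162.9] end width 27.4 end mid x 562.7
```

Length reads about 2 mm long even after allowing for threshold bias, so I'll check by touch. I'll press the handle's end alone with shut fingertips; contact should come at z = 42.

Call:
carry_out([
  {"rot": [0,0,0],"xyz": [0.035,0.025,0],"grip": 255},
  {"rot": [0,0,0],"xyz": [0.065,0.05,0],"grip": 255},
  {"rot": [0,0,0],"xyz": [0.095,0.08,0.01],"grip": 255},
  {"rot": [0,0,0],"xyz": [0.115,0.11,0.03],"grip": 255},
  {"rot": [0,0,0],"xyz": [0.122,0.14,0.06],"grip": 255},
  {"rot": [0,0,0],"xyz": [0.122,0.159,0.09],"grip": 255},
  {"rot": [0,0,0],"xyz": [0.122,0.159,0.1],"grip": 255},
  {"rot": [0,0,0],"xyz": [0.122,0.159,0.1],"grip": 255},
], squeeze=10)

```text
clock: 15.1
tool_pos: [0.6164, -0.233, 0.0614]
eef_rot: [0.996, 0.095, -0.003, -0.001]
contact_force: [-0.1, 0.0, 0.9]
opening: 0.417
finger_force: 0.0
```

```bash
python3 go.py 619.2 -231.5 44 -78.9
```

```text
t 15.1 pos [ 616.4 -233.    61.4] yaw -79.2 q [ 0.14  0.99  0.3   1.58 -0.42  0.64 -0.73] F [-0.1  0.   0.9] M [0.09 0.14 0.04] open 36.7 ff 0.0
xyz [ 0.0031 -0.0009  0.0174] rot [-0.0019  0.0048 -0.0044]
```

Call:
carry_out([
  {"rot": [0,0,0],"xyz": [0.002,0,0],"grip": 255},
  {"rot": [0,0,0],"xyz": [0.002,0,0],"grip": 255},
  {"rot": [0,0,0],"xyz": [0.002,0,0],"grip": 255},
  {"rot": [0,0,0],"xyz": [0.002,0,0.003],"grip": 255},
  {"rot": [0,0,0],"xyz": [0.002,0,0.006],"grip": 255},
  {"rot": [0,0,0],"xyz": [0.002,0,0.009],"grip": 255},
  {"rot": [0,0,0],"xyz": [0.002,0,0.012],"grip": 255},
  {"rot": [0,0,0],"xyz": [0.002,0,0.014],"grip": 255},
])

```text
clock: 15.77
tool_pos: [0.6198, -0.231, 0.0508]
eef_rot: [0.995, 0.096, -0.0, -0.0]
contact_force: [0.0, -0.7, 0.3]
opening: 0.004
finger_force: 0.0
```

```bash
python3 go.py 619.2 -231.5 42 -78.9
```

```text
t 15.77 pos [ 619.8 -231.    50.8] yaw -79.0 q [ 0.14  1.    0.29  1.58 -0.43  0.62 -0.72] F [ 0.  -0.7  0.3] M [0.02 0.21 0.02] open 0.3 ff 0.0
xyz [-0.0007  0.0004  0.0088] rot [-0.0004  0.0004 -0.0018]
```

Call:
carry_out([
  {"rot": [0,0,0],"xyz": [0,0,0.001],"grip": 255},
  {"rot": [0,0,0],"xyz": [0,0,0.002],"grip": 255},
  {"rot": [0,0,0],"xyz": [0,0,0.003],"grip": 255},
  {"rot": [0,0,0],"xyz": [0,0,0.004],"grip": 255},
  {"rot": [0,0,0],"xyz": [0,0,0.005],"grip": 255},
  {"rot": [0,0,0],"xyz": [0,0,0.006],"grip": 255},
  {"rot": [0,0,0],"xyz": [0,0,0.007],"grip": 255},
  {"rot": [0,0,0],"xyz": [0,0,0.007],"grip": 255},
])

```text
clock: 16.43
tool_pos: [0.62, -0.2312, 0.044]
eef_rot: [0.995, 0.096, -0.0, -0.0]
contact_force: [0.8, -0.1, 0.2]
opening: 0.002
finger_force: 0.0
```

```bash
python3 go.py 619.2 -231.5 42 -78.9
```

```text
t 16.43 pos [ 620.  -231.2   44. ] yaw -79.0 q [ 0.14  1.01  0.29  1.58 -0.43  0.61 -0.72] F [ 0.8 -0.1  0.2] M [-0.03  0.12  0.02] open 0.2 ff 0.0
xyz [-0.0008  0.0002  0.002 ] rot [-0.0002  0.0002 -0.0019]
```

No contact at 44 mm. I'll press 4 mm further.

Call:
carry_out([
  {"rot": [0,0,0],"xyz": [-0.0005,0,0.001],"grip": 255},
  {"rot": [0,0,0],"xyz": [-0.0005,0,0.002],"grip": 255},
  {"rot": [0,0,0],"xyz": [-0.0005,0,0.003],"grip": 255},
  {"rot": [0,0,0],"xyz": [-0.0005,0,0.004],"grip": 255},
  {"rot": [0,0,0],"xyz": [-0.0005,0,0.004],"grip": 255},
])

```text
clock: 16.85
tool_pos: [0.6196, -0.2314, 0.0424]
eef_rot: [0.995, 0.096, 0.0, -0.0]
contact_force: [-4.1, 1.8, 14.9]
opening: 0.006
finger_force: 7.4
```

```bash
python3 go.py 595.4 -108.9 50 -78.9
```

```text
t 16.85 pos [ 619.6 -231.4   42.4] yaw -79.0 q [ 0.14  1.01  0.29  1.58 -0.44  0.61 -0.72] F [-4.1  1.8 14.9] M [0.53 0.97 0.01] open 0.5 ff 7.4
xyz [-0.0004 -0.1249 -0.0076] rot [-0.0004 -0.0006 -0.0022]
```

The end is home: contact at 42.4 mm with 15 N. I'll do the same check on the head.

Call:
carry_out([
  {"rot": [0,0,0],"xyz": [0,0,-0.012],"grip": 255},
  {"rot": [0,0,0],"xyz": [0,-0.03,-0.018],"grip": 255},
  {"rot": [0,0,0],"xyz": [0,-0.065,-0.018],"grip": 255},
  {"rot": [0,0,0],"xyz": [0,-0.1,-0.018],"grip": 255},
  {"rot": [0,0,0],"xyz": [0,-0.125,-0.016],"grip": 255},
  {"rot": [0,0,0],"xyz": [0,-0.125,-0.01],"grip": 255},
  {"rot": [0,0,0],"xyz": [0,-0.125,-0.006],"grip": 255},
  {"rot": [0,0,0],"xyz": [0,-0.125,-0.004],"grip": 255},
])

```text
clock: 17.52
tool_pos: [0.5959, -0.1097, 0.044]
eef_rot: [0.995, 0.096, 0.0, 0.001]
contact_force: [-0.9, -0.1, 0.0]
opening: 0.005
finger_force: 0.0
```

Call:
carry_out([
  {"rot": [0,0,0],"xyz": [0,0,0.001],"grip": 255},
  {"rot": [0,0,0],"xyz": [0,0,0.002],"grip": 255},
  {"rot": [0,0,0],"xyz": [0,0,0.003],"grip": 255},
  {"rot": [0,0,0],"xyz": [0,0,0.004],"grip": 255},
  {"rot": [0,0,0],"xyz": [0,0,0.004],"grip": 255},
])

```text
clock: 17.93
tool_pos: [0.5959, -0.1108, 0.0424]
eef_rot: [0.996, 0.095, 0.001, 0.0]
contact_force: [-4.6, 0.3, 15.8]
opening: 0.004
finger_force: 7.8
```

Head and end both stop at 42.4 mm, so the mallet is home. I'll retreat upwards and hand in.

Call:
carry_out([
  {"rot": [0,0,0],"xyz": [0,0,-0.01],"grip": 255},
  {"rot": [0,0,0],"xyz": [0,0,-0.04],"grip": 255},
  {"rot": [0,0,0],"xyz": [0,0,-0.08],"grip": 255},
  {"rot": [0,0,0],"xyz": [0,0,-0.11],"grip": 255},
  {"rot": [0,0,0],"xyz": [-0.04,0,-0.14],"grip": 255},
  {"rot": [0,0,0],"xyz": [-0.08,0,-0.15],"grip": 255},
  {"rot": [0,0,0],"xyz": [-0.1,0,-0.15],"grip": 255},
  {"rot": [0,0,0],"xyz": [-0.1,0,-0.15],"grip": 255},
])

```text
clock: 18.6
tool_pos: [0.4914, -0.1304, 0.1919]
eef_rot: [0.996, 0.092, -0.002, -0.0]
contact_force: [-1.0, 0.1, -0.7]
opening: 0.003
finger_force: 0.0
```

```bash
python3 -c "
from plant import r
print(r.get_state()['contact_force'], r.finish_job())"
```

```text
the job is handed in; nothing more can be done
[-1.0214796   0.06608724 -0.71532603] None
```

The mallet is pressed fully home in its foam pocket, with head and handle end each checked by touch at about 42.4 mm; the job was handed in at about 19 s with the arm clear.

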